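# Gather the spacer discs in the basket's orange corner

### The arm

A 7-joint arm with a two-finger parallel gripper is mounted at the origin on the work surface. World frame = base frame: x ahead of the robot, y to its left, z up, the work surface at z = 0. Lengths are in m, angles in degrees, forces in N, time in s.
With the tool pointing down it reaches from about 0.425 to 0.95 m from the base axis. Payload 16.7 kg.
Tool frame: the origin (TCP) lies at the very end of the fingers, on their centre line; the grasp point (between the pads) lies 19 mm behind it; z points along the fingers, y is the line along which they close (so a half turn about z gives the same grasp; the last joint's range is limited). The gripper opens to 94 mm and grips with 3 to 60 N. Pads are 16 mm wide; open, the fingers measure 119 mm over their backs; the gripper's body (75 mm by 177 mm) begins 78 mm behind the grasp point.
Start: joints at [59.903, 24.414, 4.234, 92.017, -1.954, 63.644, -3.845], TCP at [0.248, -0.628, 0.205] pointing down, gripper open.
Joint ranges: [-163.25, 163.25], [-28.42, 122.38], [-70.27, 78.77], [12.13, 141.07], [-58.53, 238.53], [9.26, 117.41], [-156.51, 156.51]. Speed limits (degrees/s): [108.29, 108.29, 136.94, 136.94, 172.46, 172.46, 172.46].

### API

Orientations are given as a 3x3 rotation matrix whose columns are the frame's x, y, z axes.
In Python, from workcell import sensors, eyes, job_done gives the robot as it stands.
- The arm moves only by the tool play_rows, never from a script. Its argument "motion" is a list of rows, each a list of 6 numbers: the shift along the world's x, y, z in mm, then the turn, a rotation vector about the world's x, y, z in degrees. A call has exactly 8 rows; each row is the pose to reach, as a shift and turn from the pose commanded when the call began; what a row does not reach only later rows make up. A row lasts 1/8 s, in which the tool goes at most 62.5 mm and 10.7 degrees, less where a joint would pass 70% of its speed; a pose out of reach is approached as far as the arm can. A call with a gripper value outside its range is refused whole. "grip" is the closure, from 0 (fully open) to 1 (shut), set as the call begins (left out, the last holds). The fingers move at their own pace and stop on an object; the grip force is fixed at half the most. Time passes only in rows, so rows that repeat a pose let the fingers close, or fill a call up. It gives the time, the measured TCP pose, the force, the opening and the grip force at its end, in the units of the state.
- sensors.get_state(): the state, without advancing time (a new reading comes with each control period).
- eyes.get_image(name): name is "side" or "top" or "wrist"; returns the picture (400x640x3 uint8, red, green, blue); there is no depth.
- eyes.camera_params(name): a dict with "mtx" (3x3 intrinsics, pixels), "dist" ([k1, k2, p1, p2, k3] as OpenCV has them; the pictures are not rectified), "R" (3x3) and "t" (3): a world point X has camera coordinates R X + t. Camera axes: x right, y down, z forward; pixel columns grow to the right and rows downward; lengths in m; the calibration is good to about 2 mm. A picture is of the moment at which its call begins: read the wrist's pose just before it. camera_params takes no time and is no camera call; for the wrist camera it gives the pose at the moment of the call.
- job_done(): hands the job in; it is judged then, once.
The state is a dict: "time": time; "joints": joint angles; "joint_velocities": joint speeds; "joint_efforts": joint torques, N m; "eef_pos": TCP position; "tool_rot": TCP orientation; "contact_force": force on the tool from outside, world axes, zero at the start; "moment": the same for the moment, N m; "opening": finger opening in m; "finger_force": force on a finger pad.
Only numpy, scipy, OpenCV 4.12 (cv2) and the standard library are available. Lean on these libraries where they do the work, as an engineer would, in place of code of your own. Each camera call takes 0.05 s, during which the arm holds its last target. There are 200 camera calls.

### The job

Take the blue parts basket by its white bar, lift it a little and draw it forward off the two hooks of its stand, and carry it over to the green mat without spilling any disc or disturbing the other things on the bench. Then tilt it by about 40 degrees, straight down towards its orange corner, so that all four loose brass discs slide together into that corner. Finish while still holding it so, still and tilted in the gripper, with the orange corner above the mat and nothing but the gripper carrying the basket, so that I can pick the discs out.

Things in the scene. Friction and masses are not known exactly. Their poses are not given: they have to be found in the camera images.
- stand: fixed stand, base 200 x 130 x 12 mm. Origin on the bench under the hung basket, z up. A post (16 mm thick) at its x = +105 mm bears two 10 mm thick steel prongs at y = +45 and -45 mm that reach towards -x, upper side 176 mm above the bench; their tips at x = -28 mm turn up to 191 mm. The prongs reach over the basket: raise it 20 to 40 mm only, then draw it out along -x by 110 mm.
- basket: open blue basket, 120 (x) x 140 (y) x 45 mm, walls and floor 4 mm, 210 to 310 g empty; origin at the centre of its underside, z up. White uprights at y = +73 and -73 mm carry its grip bar. It hangs level (to 2 degrees), underside 70 mm above the bench, the bar across both prongs, axes within 2 degrees of the stand's.  Gripped at 40 N or more it does not slip.
- bar (a point): centre of the basket's white grip bar, 115 mm above the basket's underside: a box 14 mm thick (basket x), 18 mm high (z), 152 mm long (basket y). The 80 mm of it between the prongs are free for a grasp from above, the fingers closing along the basket's x. Axes as the basket's.
- corner (a point): the inner floor corner of the basket that is marked in orange (on its floor, rim and outside), at basket x = -56, y = +66, z = +4 mm: the corner on the robot's side, to the left. Axes as the basket's.
- disc0: one of four loose polished brass spacer discs, 22 mm across, 8 mm high, 15 g; origin at the centre of its underside, z along its axis. It lies flat in the basket, away from the orange corner, and starts to slide once the basket's floor slopes by 14 to 20 degrees, along a wall only at up to 33 degrees.
- disc1: one of four loose polished brass spacer discs, 22 mm across, 8 mm high, 15 g; origin at the centre of its underside, z along its axis. It lies flat in the basket, away from the orange corner, and starts to slide once the basket's floor slopes by 14 to 20 degrees, along a wall only at up to 33 degrees.
- disc2: one of four loose polished brass spacer discs, 22 mm across, 8 mm high, 15 g; origin at the centre of its underside, z along its axis. It lies flat in the basket, away from the orange corner, and starts to slide once the basket's floor slopes by 14 to 20 degrees, along a wall only at up to 33 degrees.
- disc3: one of four loose polished brass spacer discs, 22 mm across, 8 mm high, 15 g; origin at the centre of its underside, z along its axis. It lies flat in the basket, away from the orange corner, and starts to slide once the basket's floor slopes by 14 to 20 degrees, along a wall only at up to 33 degrees.
- mat: fixed square green mat with black edge, 190 x 190 x 3 mm, lying on the bench on the other side (left or right) from the stand; origin at the centre of its underside, axes along its edges.
- bottle: bystander: amber bottle, 60 mm across, 120 mm high, standing on the bench; origin at the centre of its underside
- slide_box: bystander: white and blue slide box, 92 x 62 x 32 mm; origin at the centre of its underside
- dishes: bystander: stack of three clear dishes with red filling, 64 mm across, 41 mm high; origin at the centre of its underside
Not all that is in view belongs to the job. There is more than one size of the stand; the job needs the larger.

How it is judged (in metres and radians):
On the way, in this order (a step that is already met when the one before it is completed fails the run):
1. the basket is off the hooks, held by the gripper (contact force between the fingers and basket above 1 N and contact force between basket and stand below 0.1 N and contact force between basket and bottle below 0.1 N and contact force between basket and slide_box below 0.1 N and contact force between basket and dishes below 0.1 N and height (world z) of basket above 0.087 m), for 0.2 s.
2. the held basket's orange corner is above the mat (contact force between the fingers and basket above 1 N and contact force between basket and stand below 0.1 N and contact force between basket and bottle below 0.1 N and contact force between basket and slide_box below 0.1 N and contact force between basket and dishes below 0.1 N and x of corner in the frame of mat between -0.1 and 0.1 m and y of corner in the frame of mat between -0.1 and 0.1 m), for 0.1 s.
At the end, for the whole second after the job is handed in: Basket carried by the gripper alone, still, tilted 17 to 57 deg, sloping over 4 deg down to both its -x and +y side; orange inner corner over 30 mm above the bench and above the mat (100 mm either way of its centre); all discs at rest within 80 mm of that corner (all of step 2 and distance between each of disc0, disc1, disc2, disc3 and corner below 0.08 m and linear speed of each of disc0, disc1, disc2, disc3 below 0.04 m/s and height (world z) of corner above 0.03 m and angle between basket's own z axis and vertical between 0.3 and 1 rad and angle between basket's own x axis and vertical below 1.5 rad and angle between basket's own y axis and vertical above 1.64 rad and linear speed of basket below 0.05 m/s); the arm keeps its last pose, push and grip.
It fails at once if a disc leaves the basket (distance between any of disc0, disc1, disc2, disc3 and basket above 0.11 m).
It fails at once if the bystander bottle is moved by more than 30 mm or knocked over (distance of bottle from where it was at the start of the episode above 0.03 m or angle between bottle's own z axis and vertical above 0.5 rad).
It fails at once if the bystander slide_box is moved by more than 30 mm or knocked over (distance of slide_box from where it was at the start of the episode above 0.03 m or angle between slide_box's own z axis and vertical above 0.5 rad).
It fails at once if the bystander dishes is moved by more than 30 mm or knocked over (distance of dishes from where it was at the start of the episode above 0.03 m or angle between dishes's own z axis and vertical above 0.5 rad).
It also fails if it takes over 58 s, if anything falls off the work surface, if the arm or the gripper's body presses on something with over 40 N, if the wrist force passes 120 N, or if a joint passes its speed limit or range.

## Working session

There is one attempt and no reset: what is moved stays moved. The work goes in short steps, Python scripts to look and compute and a tool call to move; the robot and the scene stay as the last step left them, time stands still between calls to the robot, and variables do not carry over. Pictures are saved under pics/ and viewed, at most 10 in all, crops included, and the job is handed in when it is done.

Besides the shell and the picture viewer there is one more tool, called after "Emit:" by a JSON object that holds its "method" and its "body", one argument or row to a line. play_rows: Moves the arm, as the interface text tells. Its arguments: {"type":"object","properties":{"motion":{"type":"array"},"grip":{"type":"number"}},"required":["motion"]}

```bash
mkdir -p pics; python3 - <<'E'
from workcell import sensors, eyes
import cv2
for n in("side","top"):
    cv2.imwrite(f"pics/{n}0.png",eyes.get_image(n)[:,:,::-1])
    p=eyes.camera_params(n);print(n,p)
s=sensors.get_state();print(s["time"],s["eef_pos"],s["tool_rot"],s["opening"])
E
```

```text
side {'mtx': array([[390.18069767,   0.        , 317.49165644],
       [  0.        , 390.18069767, 189.21326932],
       [  0.        ,   0.        ,   1.        ]]), 'dist': array([-0.05650023,  0.        ,  0.        ,  0.        ,  0.        ]), 'R': array([[ 0.97902122, -0.20267381, -0.02099469],
       [-0.15445786, -0.67099044, -0.7251997 ],
       [ 0.13289175,  0.71322869, -0.68821844]]), 't': array([-0.55735718,  0.15668421,  1.05405964])}
top {'mtx': array([[387.42299998,   0.        , 312.56848201],
       [  0.        , 387.42299998, 198.09566556],
       [  0.        ,   0.        ,   1.        ]]), 'dist': array([0.01160596, 0.        , 0.        , 0.        , 0.        ]), 'R': array([[-0.00750551, -0.99996852, -0.00257239],
       [-0.99682884,  0.00768569, -0.07920351],
       [ 0.07922079,  0.00196977, -0.99685515]]), 't': array([-0.0300229 ,  0.58235664,  1.24504931])}
0.1 [ 0.24753916 -0.62755835  0.20486313] [[ 9.30248991e-01  3.66928564e-01 -4.94695384e-04]
 [ 3.66928886e-01 -9.30248451e-01  1.00588231e-03]
 [-9.11026642e-05 -1.11723903e-03 -9.99999372e-01]] 0.0940237872857768
```

View pics/top0.png

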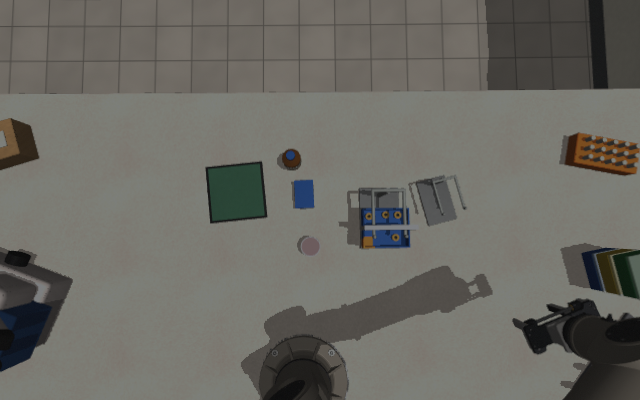

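View pics/side0.png

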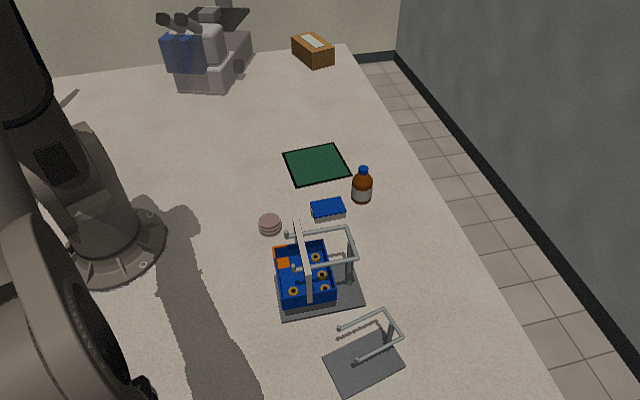

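The top view shows two stands: the large one holding the blue basket, with its bar near (389,228) and orange corner at (368,241), and a smaller empty one at (435,198). The green mat is at (237,192), the bottle at (291,159), the slide box at (304,194) and the dishes at (309,245). I choose the basket at (385,228) and check it in a close crop.

```bash
cat > h.py <<'E'
import numpy as np,cv2
from workcell import eyes,sensors
def ray(n,px,z,p=None):
    p=p or eyes.camera_params(n)
    u=cv2.undistortPoints(np.float64(px).reshape(-1,1,2),p["mtx"],p["dist"]).reshape(-1,2)
    d=np.c_[u,np.ones(len(u))]@p["R"]; c=-p["R"].T@p["t"]
    return c+d*((z-c[2])/d[:,2])[:,None]
def proj(n,X,p=None):
    p=p or eyes.camera_params(n)
    return cv2.projectPoints(np.float64(X).reshape(-1,3),cv2.Rodrigues(p["R"])[0],p["t"],p["mtx"],p["dist"])[0].reshape(-1,2)
E
python3 - <<'E'
from h import *
im=cv2.imread("pics/top0.png");hsv=cv2.cvtColor(im,cv2.COLOR_BGR2HSV)
def blob(m,roi):
    x0,y0,x1,y1=roi;k=np.zeros(m.shape,np.uint8);k[y0:y1,x0:x1]=m[y0:y1,x0:x1]
    c=max(cv2.findContours(k,0,2)[0],key=cv2.contourArea);r=cv2.minAreaRect(c);return r,cv2.boxPoints(r)
def rep(name,m,roi,z):
    r,b=blob(m,roi);w=ray("top",b,z);print(name,np.round(r[0]),np.round(w[:,:2].mean(0),4),np.round(w[:,:2],3).tolist())
rep("mat",cv2.inRange(hsv,(60,60,20),(95,255,140)),(190,140,280,240),.003)
rep("bar",cv2.inRange(hsv,(0,0,170),(180,45,255)),(350,220,425,240),.194)
rep("basket",cv2.inRange(hsv,(100,120,40),(130,255,255)),(350,200,420,255),.115)
rep("orange",cv2.inRange(hsv,(8,150,120),(22,255,255)),(355,232,380,255),.115)
rep("bottle",cv2.inRange(hsv,(5,100,30),(20,255,255)),(270,140,310,175),.06)
rep("box",cv2.inRange(hsv,(100,120,40),(130,255,255)),(285,170,320,215),.032)
rep("dish",cv2.inRange(hsv,(0,15,90),(180,120,190)),(293,230,325,262),.041)
cv2.imwrite("pics/crop1.png",cv2.resize(im[140:265,270:470],None,fx=4,fy=4,interpolation=2))
E
```

```text
mat [236. 192.] [0.6069 0.2214] [[0.687, 0.319], [0.703, 0.143], [0.527, 0.125], [0.511, 0.299]]Traceback (most recent call last):
  File "<stdin>", line 9, in <module>
  File "<stdin>", line 7, in rep
  File "<stdin>", line 5, in blob
ValueError: max() iterable argument is empty
```

```bash
python3 - <<'E'
from h import *
im=cv2.imread("pics/top0.png");hsv=cv2.cvtColor(im,cv2.COLOR_BGR2HSV)
print(im[222:234,375].tolist())
def blob(m,roi):
    x0,y0,x1,y1=roi;k=np.zeros(m.shape,np.uint8);k[y0:y1,x0:x1]=m[y0:y1,x0:x1]
    c=max(cv2.findContours(k,0,2)[0],key=cv2.contourArea);r=cv2.minAreaRect(c);return r,cv2.boxPoints(r)
def rep(name,m,roi,z):
    try:r,b=blob(m,roi)
    except ValueError:print(name,"none");return
    w=ray("top",b,z);print(name,np.round(r[0]),np.round(w[:,:2].mean(0),4),np.round(w[:,:2],3).tolist())
rep("bar",cv2.inRange(hsv,(0,0,135),(180,50,255)),(362,222,417,234),.194)
rep("basket",cv2.inRange(hsv,(100,120,40),(130,255,255)),(350,200,420,255),.115)
rep("orange",cv2.inRange(hsv,(8,150,100),(22,255,255)),(355,232,380,255),.115)
rep("bottle",cv2.inRange(hsv,(5,100,30),(20,255,255)),(270,140,310,175),.06)
rep("box",cv2.inRange(hsv,(100,120,40),(130,255,255)),(285,170,320,215),.032)
rep("dish",cv2.inRange(hsv,(0,15,90),(180,120,190)),(293,230,325,262),.041)
cv2.imwrite("pics/crop1.png",cv2.resize(im[140:265,270:470],None,fx=4,fy=4,interpolation=2))
E
```

```text
[[90, 64, 49], [68, 54, 46], [60, 52, 46], [93, 90, 89], [129, 126, 124], [129, 126, 124], [129, 126, 124], [119, 114, 111], [99, 86, 77], [96, 77, 64], [97, 78, 64], [97, 82, 70]]
bar none
basket [391. 238.] [ 0.4512 -0.2695] [[0.477, -0.216], [0.476, -0.324], [0.425, -0.323], [0.426, -0.215]]
orange [367. 242.] [ 0.441  -0.1982] [[0.456, -0.184], [0.458, -0.209], [0.426, -0.212], [0.424, -0.187]]
bottle [291. 158.] [0.7086 0.0336] [[0.722, 0.071], [0.747, 0.022], [0.695, -0.003], [0.671, 0.045]]
box [304. 194.] [ 0.596  -0.0055] [[0.639, 0.027], [0.642, -0.034], [0.553, -0.038], [0.55, 0.023]]
dish [308. 246.] [ 0.429  -0.0203] [[0.479, 0.029], [0.478, -0.07], [0.379, -0.069], [0.38, 0.029]]
```

View pics/crop1.png

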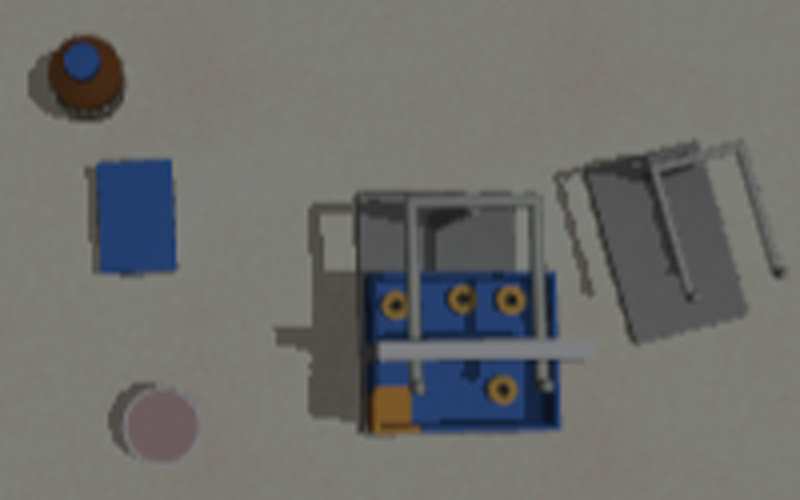

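The crop confirms the choice: the basket hangs on the larger stand. Its bar runs from crop (378,351) to (590,349), the orange corner is at the lower left, and four discs are away from it. The smaller stand on the right is empty.

```bash
python3 - <<'E'
from h import *
cv=lambda L:[(270+(x+.5)/4-.5,140+(y+.5)/4-.5) for x,y in L]
b=ray("top",cv([(378,351),(592,349)]),.194)
print("bar",b.round(4),b.mean(0).round(4),np.degrees(np.arctan2(b[1,0]-b[0,0],b[0,1]-b[1,1])))
print("tips",ray("top",cv([(418,386),(546,383)]),.191).round(4))
print("rim",ray("top",cv([(362,272),(556,270),(561,430),(362,433)]),.115).round(4))
# side view check of predicted bar ends
print("side",proj("side",b).round(1))
E
```

```text
bar [[ 0.4848 -0.1791  0.194 ]
 [ 0.4851 -0.3293  0.194 ]] [ 0.485  -0.2542  0.194 ] 0.12393799959867478
tips [[ 0.4601 -0.2072  0.191 ]
 [ 0.4615 -0.2972  0.191 ]]
rim [[ 0.5448 -0.1784  0.115 ]
 [ 0.5452 -0.325   0.115 ]
 [ 0.425  -0.3255  0.115 ]
 [ 0.4238 -0.1763  0.115 ]]
side [[294.5 217.1]
 [307.3 273.3]]
```

Emit:
{"method": "play_rows", "body": {
  "motion": [
    [0,0,50,0,0,8],
    [20,20,85,0,0,17],
    [55,70,95,0,0,26],
    [95,130,95,0,0,35],
    [135,195,95,0,0,44],
    [175,260,95,0,0,53],
    [210,320,95,0,0,61],
    [235,365,95,0,0,68.5]
  ],
  "grip": 0
}}

```text
time: 1.1
eef_pos: [0.4668, -0.2897, 0.3004]
tool_rot: [[-0.005, 1.0, -0.0], [1.0, 0.005, -0.0], [-0.0, -0.0, -1.0]]
contact_force: [1.2, -0.8, 0.4]
opening: 0.0939
finger_force: 0.0
```

```bash
python3 - <<'E'
from h import *
s=sensors.get_state();print(s["time"],s["eef_pos"],s["tool_rot"].round(3) if hasattr(s["tool_rot"],"round") else s["tool_rot"],s["joints"])
p=eyes.camera_params("wrist");cv2.imwrite("pics/w1.png",eyes.get_image("wrist")[:,:,::-1])
print(p["mtx"],proj("wrist",[[.485,-.1791,.194],[.485,-.3293,.194],[.485,-.254,.194]],p))
np.save("w1.npy",p,allow_pickle=True)
E
```

```text
1.1 [ 0.46678887 -0.28973776  0.30038116] [[-0.005  1.    -0.   ]
 [ 1.     0.005 -0.   ]
 [-0.    -0.    -1.   ]] [ 41.12831848   9.41509398 -18.16270544 100.40698037   3.10450438
  70.67439397  22.44435165]
[[314.65421586   0.         325.05431465]
 [  0.         314.65421586 199.86529863]
 [  0.           0.           1.        ]] [[348.02149573  73.34499309]
 [344.51463611 237.43652129]
 [346.21892652 160.52364533]]
```

View pics/w1.png

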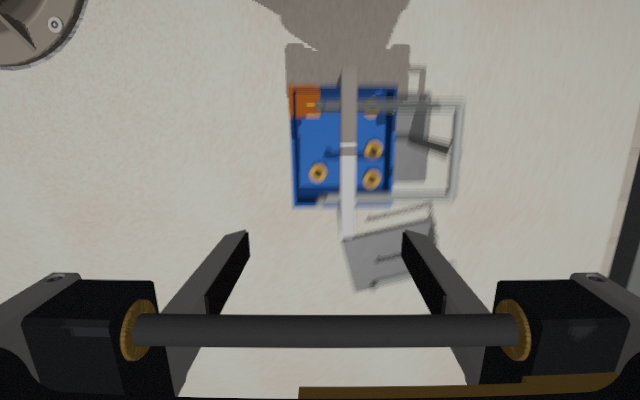

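The wrist view shows the bar vertical at column 347, rows 67–240, within a few pixels of the prediction. The orange corner is at (303,102) and four discs are inside. I descend onto the bar.

Emit:
{"method": "play_rows", "body": {
  "motion": [
    [2.5,9,0,0,0,0],
    [2.5,9,-25,0,0,0],
    [2.5,9,-55,0,0,0],
    [2.5,9,-85,0,0,0],
    [2.5,9,-110,0,0,0],
    [2.5,9,-126,0,0,0],
    [2.5,9,-134,0,0,0],
    [2.5,9,-134,0,0,0]
  ]
}}

```text
time: 2.15
eef_pos: [0.4686, -0.2829, 0.1665]
tool_rot: [[0.0, 1.0, -0.0], [1.0, -0.0, 0.0], [0.0, -0.0, -1.0]]
contact_force: [0.0, -0.1, 0.3]
opening: 0.0941
finger_force: 0.0
```

Emit:
{"method": "play_rows", "body": {
  "motion": [
    [0,0,0,0,0,0],
    [0,0,0,0,0,0],
    [0,0,0,0,0,0],
    [0,0,0,0,0,0],
    [0,0,0,0,0,0],
    [0,0,0,0,0,0],
    [0,0,0,0,0,0],
    [0,0,0,0,0,0]
  ],
  "grip": 1
}}

```text
time: 3.15
eef_pos: [0.4702, -0.2821, 0.1668]
tool_rot: [[-0.001, 1.0, 0.003], [1.0, 0.001, 0.0], [0.0, 0.003, -1.0]]
contact_force: [29.7, -2.8, -14.7]
opening: 0.0176
finger_force: 14.9
```

The first move was clipped short, so the grasp is off-centre. I reopen and recentre.

Emit:
{"method": "play_rows", "body": {
  "motion": [
    [0,0,0,0,0,0],
    [0,0,0,0,0,0],
    [0,0,0,0,0,0],
    [0,0,0,0,0,0],
    [0,0,0,0,0,0],
    [0,0,0,0,0,0],
    [0,0,0,0,0,0],
    [0,0,0,0,0,0]
  ],
  "grip": 0
}}

```text
time: 4.15
eef_pos: [0.4687, -0.2826, 0.1665]
tool_rot: [[-0.0, 1.0, -0.0], [1.0, 0.0, 0.0], [0.0, -0.0, -1.0]]
contact_force: [0.2, -0.3, 0.1]
opening: 0.0928
finger_force: 0.0
```

```bash
python3 - <<'E'
from h import *
s=sensors.get_state();print(s["time"],s["eef_pos"],s["opening"],s["contact_force"])
a=eyes.get_image("top")[:,:,::-1];b=eyes.get_image("side")[:,:,::-1]
cv2.imwrite("pics/c2.png",np.hstack([cv2.resize(a[160:280,330:450],(400,400)),cv2.resize(b[200:340,240:380],(400,400))]))
E
```

```text
4.15 [ 0.46871161 -0.28263864  0.16648131] 0.09281747330321852 [ 0.23577293 -0.30488346  0.12827751]
```

View pics/c2.png

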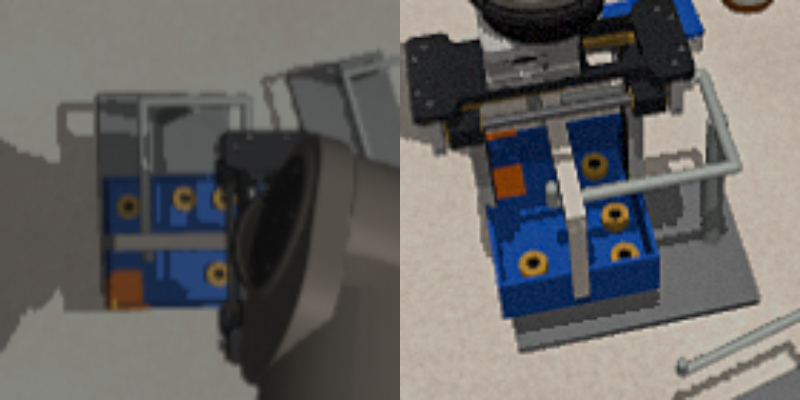

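Left panel: the bar is now at row ~243, so it slid about 14 mm towards the robot along the prongs and sits at x≈0.470. It is still on the hooks with all four discs inside. I only need to shift in y and regrip.

Emit:
{"method": "play_rows", "body": {
  "motion": [
    [1,8,0,0,0,0],
    [1,18,0,0,0,0],
    [1,28,0,0,0,0],
    [1,28,0,0,0,0],
    [1,28,0,0,0,0],
    [1,28,0,0,0,0],
    [1,28,0,0,0,0],
    [1,28,0,0,0,0]
  ]
}}

```text
time: 5.25
eef_pos: [0.4696, -0.2548, 0.1664]
tool_rot: [[-0.0, 1.0, -0.0], [1.0, 0.0, 0.0], [0.0, -0.0, -1.0]]
contact_force: [0.3, -0.2, 0.5]
opening: 0.0941
finger_force: 0.0
```

Emit:
{"method": "play_rows", "body": {
  "motion": [
    [0,0,0,0,0,0],
    [0,0,0,0,0,0],
    [0,0,0,0,0,0],
    [0,0,0,0,0,0],
    [0,0,0,0,0,0],
    [0,0,0,0,0,0],
    [0,0,0,0,0,0],
    [0,0,0,0,0,0]
  ],
  "grip": 1
}}

```text
time: 6.25
eef_pos: [0.4702, -0.2547, 0.1666]
tool_rot: [[-0.001, 1.0, 0.001], [1.0, 0.001, -0.0], [-0.0, 0.001, -1.0]]
contact_force: [20.0, -0.4, -3.5]
opening: 0.0175
finger_force: 10.1
```

Emit:
{"method": "play_rows", "body": {
  "motion": [
    [0,0,0,0,0,0],
    [0,0,0,0,0,0],
    [0,0,0,0,0,0],
    [0,0,0,0,0,0],
    [0,0,0,0,0,0],
    [0,0,0,0,0,0],
    [0,0,0,0,0,0],
    [0,0,0,0,0,0]
  ]
}}

```text
time: 7.25
eef_pos: [0.472, -0.2546, 0.1671]
tool_rot: [[-0.001, 1.0, 0.004], [1.0, 0.001, -0.001], [-0.001, 0.004, -1.0]]
contact_force: [11.2, -0.4, -3.9]
opening: 0.0138
finger_force: 30.0
```

Emit:
{"method": "play_rows", "body": {
  "motion": [
    [3,0,1,0,0,0],
    [3,0,4,0,0,0],
    [3,0,9,0,0,0],
    [3,0,15,0,0,0],
    [3,0,21,0,0,0],
    [3,0,26,0,0,0],
    [3,0,29,0,0,0],
    [3,0,30,0,0,0]
  ]
}}

```text
time: 8.25
eef_pos: [0.4727, -0.2547, 0.1966]
tool_rot: [[-0.0, 1.0, 0.0], [1.0, 0.0, -0.0], [-0.0, 0.0, -1.0]]
contact_force: [0.6, -0.0, -3.2]
opening: 0.0134
finger_force: 30.0
```

```bash
python3 - <<'E'
from h import *
s=sensors.get_state();print(s["time"],s["eef_pos"],s["opening"],s["contact_force"],s["moment"],s["finger_force"])
a=eyes.get_image("top")[:,:,::-1];b=eyes.get_image("side")[:,:,::-1]
cv2.imwrite("pics/c3.png",np.hstack([cv2.resize(a[160:280,330:450],(400,400)),cv2.resize(b[200:340,240:380],(400,400))]))
E
```

```text
8.25 [ 0.47271476 -0.25469003  0.19663216] 0.013393825411094126 [ 0.63733377 -0.03144169 -3.2267459 ] [-0.03209503 -0.08599653 -0.03565335] 29.994771480560303
```

View pics/c3.png

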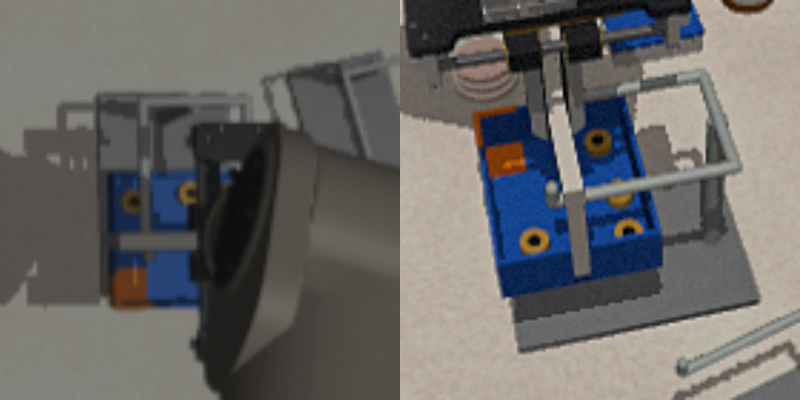

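The basket is lifted level by 30 mm with all four discs in place, and the load of about 3.2 N matches basket plus discs. I draw it forward.

Emit:
{"method": "play_rows", "body": {
  "motion": [
    [-4,0,0,0,0,0],
    [-14,0,0,0,0,0],
    [-30,0,0,0,0,0],
    [-48,0,0,0,0,0],
    [-68,0,0,0,0,0],
    [-87,0,0,0,0,0],
    [-100,0,0,0,0,0],
    [-106,0,0,0,0,0]
  ]
}}

```text
time: 9.35
eef_pos: [0.3659, -0.2548, 0.1967]
tool_rot: [[0.0, 1.0, 0.0], [1.0, -0.0, -0.0], [-0.0, 0.0, -1.0]]
contact_force: [0.9, -0.9, -2.7]
opening: 0.0138
finger_force: 30.0
```

Emit:
{"method": "play_rows", "body": {
  "motion": [
    [0,0,2,0,0,0],
    [0,0,10,0,0,0],
    [0,0,25,0,0,0],
    [0,0,45,0,0,0],
    [0,0,65,0,0,0],
    [0,0,82,0,0,0],
    [0,0,93,0,0,0],
    [0,0,98,0,0,0]
  ]
}}

```text
time: 10.35
eef_pos: [0.3668, -0.2547, 0.2951]
tool_rot: [[-0.001, 1.0, 0.0], [1.0, 0.001, -0.0], [-0.0, 0.0, -1.0]]
contact_force: [-0.0, 0.1, -3.2]
opening: 0.0136
finger_force: 30.0
```

Emit:
{"method": "play_rows", "body": {
  "motion": [
    [2,4,0,0,0,0],
    [8,15,0,0,0,0],
    [17,33,0,0,0,0],
    [29,56,0,0,0,0],
    [43,83,0,0,0,0],
    [56,109,0,0,0,0],
    [70,136,0,0,0,0],
    [84,163,0,0,0,0]
  ]
}}

```text
time: 11.35
eef_pos: [0.451, -0.0897, 0.294]
tool_rot: [[-0.001, 1.0, -0.001], [1.0, 0.001, 0.0], [0.0, -0.001, -1.0]]
contact_force: [0.7, -1.0, -2.7]
opening: 0.0137
finger_force: 30.0
```

Emit:
{"method": "play_rows", "body": {
  "motion": [
    [14,27,0,0,0,0],
    [28,53,0,0,0,0],
    [41,80,0,0,0,0],
    [55,107,0,0,0,0],
    [69,133,0,0,0,0],
    [83,160,0,0,0,0],
    [96,186,0,0,0,0],
    [110,213,0,0,0,0]
  ]
}}

```text
time: 12.35
eef_pos: [0.5606, 0.1232, 0.2939]
tool_rot: [[-0.001, 1.0, -0.001], [1.0, 0.001, 0.0], [0.0, -0.001, -1.0]]
contact_force: [0.3, -0.2, -2.5]
opening: 0.0136
finger_force: 30.0
```

Emit:
{"method": "play_rows", "body": {
  "motion": [
    [13,25,0,0,0,0],
    [24,46,0,0,0,0],
    [33,64,0,0,0,0],
    [40,77,0,0,0,0],
    [45,86,0,0,0,0],
    [47,91,0,0,0,0],
    [49,94,0,0,0,0],
    [49,94,0,0,0,0]
  ]
}}

```text
time: 13.35
eef_pos: [0.6098, 0.2151, 0.2945]
tool_rot: [[-0.0, 1.0, 0.0], [1.0, 0.0, -0.0], [-0.0, 0.0, -1.0]]
contact_force: [-0.1, 0.1, -3.1]
opening: 0.0136
finger_force: 30.0
```

```bash
python3 - <<'E'
from h import *
s=sensors.get_state();print(s["time"],s["eef_pos"],s["opening"],s["contact_force"],s["joints"])
b=eyes.get_image("side")[:,:,::-1]
cv2.imwrite("pics/c4.png",cv2.resize(b[60:260,200:440],(720,600)))
E
```

```text
13.35 [0.6097655  0.21511944 0.29450262] 0.013613413179904275 [-0.09441097  0.1139077  -3.13162666] [  3.90184883  22.51130885 -39.28680167  87.67515363  14.53784487
  75.01392229 -37.0047356 ]
```

View pics/c4.png

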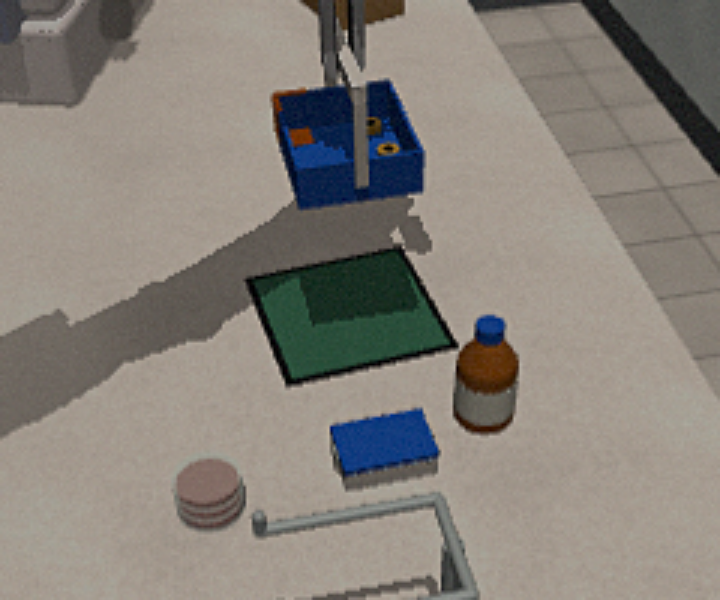

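The basket hangs level above the mat, discs inside, bystanders untouched. I start the tilt.

Emit:
{"method": "play_rows", "body": {
  "motion": [
    [0,0,0,-1,-1,0],
    [0,0,0,-3,-3,0],
    [0,0,0,-5,-5,0],
    [0,0,0,-7,-7,0],
    [0,0,0,-9,-9,0],
    [0,0,0,-11,-11,0],
    [0,0,0,-13,-13,0],
    [0,0,0,-14,-14,0]
  ]
}}

```text
time: 14.4
eef_pos: [0.6092, 0.2159, 0.2947]
tool_rot: [[0.028, 0.97, 0.241], [0.97, 0.031, -0.24], [-0.24, 0.241, -0.94]]
contact_force: [-0.3, -0.5, -3.9]
opening: 0.0137
finger_force: 30.0
```

Emit:
{"method": "play_rows", "body": {
  "motion": [
    [0,0,0,-1,-1,0],
    [0,0,0,-3,-3,0],
    [0,0,0,-5,-5,0],
    [0,0,0,-7,-7,0],
    [0,0,0,-9,-9,0],
    [0,0,0,-11,-11,0],
    [0,0,0,-13,-13,0],
    [0,0,0,-14,-14,0]
  ]
}}

```text
time: 15.4
eef_pos: [0.6095, 0.2157, 0.2942]
tool_rot: [[0.114, 0.885, 0.451], [0.885, 0.116, -0.451], [-0.451, 0.451, -0.77]]
contact_force: [0.5, -0.5, -3.8]
opening: 0.0136
finger_force: 30.0
```

Emit:
{"method": "play_rows", "body": {
  "motion": [
    [0,0,0,-1,-1,0],
    [0,0,0,-1,-1,0],
    [0,0,0,-1,-1,0],
    [0,0,0,-1,-1,0],
    [0,0,0,-1,-1,0],
    [0,0,0,-1,-1,0],
    [0,0,0,-1,-1,0],
    [0,0,0,-1,-1,0]
  ]
}}

```text
time: 16.4
eef_pos: [0.6097, 0.2154, 0.2945]
tool_rot: [[0.122, 0.877, 0.464], [0.877, 0.123, -0.464], [-0.464, 0.464, -0.755]]
contact_force: [-1.0, 0.9, -2.9]
opening: 0.0137
finger_force: 30.0
```

```bash
python3 - <<'E'
from h import *
s=sensors.get_state();print(s["time"],s["eef_pos"],s["opening"],s["contact_force"],s["joints"])
a=eyes.get_image("top")[:,:,::-1];b=eyes.get_image("side")[:,:,::-1]
w=eyes.get_image("wrist")[:,:,::-1]
cv2.imwrite("pics/side5.png",b);cv2.imwrite("pics/top5.png",a)
cv2.imwrite("pics/c5.png",np.vstack([np.hstack([cv2.resize(a[120:260,180:320],(300,300)),cv2.resize(b[50:190,250:390],(500,300),interpolation=2)]),cv2.resize(w,(800,300))[:, :]]))
E
```

```text
16.4 [0.60968791 0.21535755 0.29447425] 0.013688837883112648 [-1.00791741  0.86771086 -2.93322295] [-19.75930298  19.30963776 -34.21641315 102.23436651  53.05579225
  77.28171526 -73.02789523]
```

View pics/c5.png

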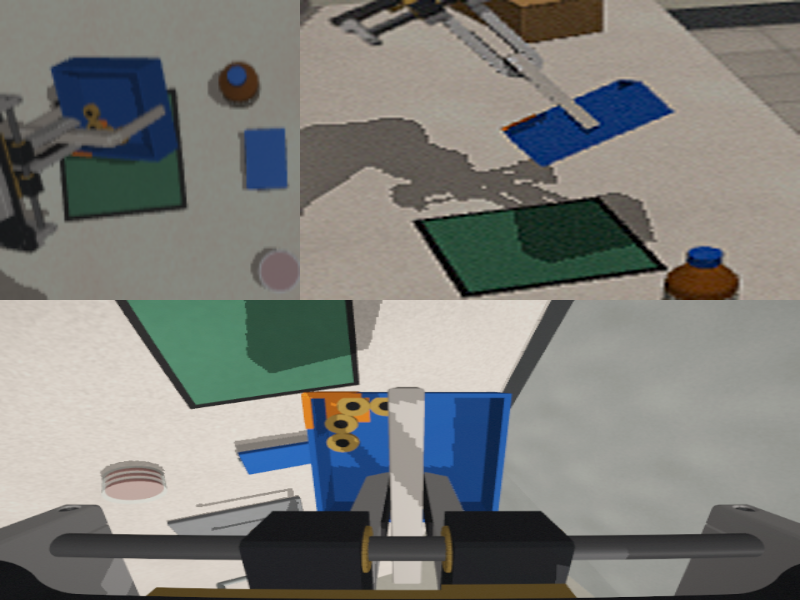

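Wrist picture: all four discs are gathered by the orange corner at about (350,415), and the basket is tilted without slipping. The computed corner position is (0.604, 0.220, 0.168) and the mat centre is (0.607, 0.221). I hold briefly, then hand in.

Emit:
{"method": "play_rows", "body": {
  "motion": [
    [0,0,0,0,0,0],
    [0,0,0,0,0,0],
    [0,0,0,0,0,0],
    [0,0,0,0,0,0],
    [0,0,0,0,0,0],
    [0,0,0,0,0,0],
    [0,0,0,0,0,0],
    [0,0,0,0,0,0]
  ]
}}

```text
time: 17.55
eef_pos: [0.6097, 0.2154, 0.2945]
tool_rot: [[0.122, 0.877, 0.464], [0.877, 0.123, -0.464], [-0.464, 0.464, -0.755]]
contact_force: [-0.4, -0.1, -3.7]
opening: 0.0141
finger_force: 30.0
```

```bash
python3 -c "
from workcell import job_done
print(job_done())"
```

```text
the job is handed in; nothing more can be done
None
```

The job is handed in, with no verdict returned: the basket is held still above the mat, tilted about 41° towards its orange corner, and all four discs lie in that corner.

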